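# Lap the brass timing plate with one pressed stroke

## Task

Take the stone lapping block (dark grey foot, wooden handle; not its cork-faced twin) and set it flat and square across the brass timing plate, right beside the red-painted band. Press down until the sprung bed has sunk about half of its travel and, without letting up or bottoming the bed, sweep the block slowly and straight along the plate until it is right beside the black-painted band. Then ease off and leave the block standing there on the plate, with the bed risen again.

Things in the scene. Friction and masses are not known exactly. Their poses are not given: they have to be found in the camera images.
- lapping_block: Lapping block, loose, 300 g: dark grey stone foot 80 x 46 x 22 mm high; on it an upright wooden handle 60 mm long (along the 80 mm side), 24 mm thick, 22 to 78 mm above the underside. Origin: centre of the underside; x along the 80 mm side, y along the 46 mm side (pinch along y), z up. Stands on the counter at the robot's right. A twin of the same shape has a light tan cork foot: not for this job.
- red_end (a point): Start of stroke for the centre of the block's underside: point on the brass plate's top, on its centre line, 50 mm in from the end with the 22 mm wide red band (block's edge then 5 mm from the band). x points along the plate to black_end, y across, z up; sinks with the bed. Plate 220 x 64 mm, top 66 mm above the counter unpressed, on a fixed green base 250 x 100 x 30 mm.
- black_end (a point): End of stroke, 120 mm along the plate (+x) from red_end, 50 mm in from the end with the 22 mm wide black band; same axes. The centre of the block's underside must finish here. The block lies with its 80 mm side across the 64 mm wide plate (block y along the plate, either way round), overhanging 8 mm on each side.
- press_bed (a joint): How far the sprung bed with the brass plate has sunk, in m: 0 up, 0.016 bottomed. It goes straight down without tilting. It starts to sink at about 4.5 N (the block's own weight does not sink it) and gives 1 mm for each 0.7 N more: about 10 N at half travel (0.008).
There are look-alikes about, which are no part of the job. What is shaped like the lapping_block but purple is not meant.

How it is judged:
On the way, in this order (a step that is already met when the one before it is completed fails the run):
1. the block is pressed on the plate at the red end: flat, square across within 15 degrees, on the centre line within 15 mm, the bed sunk by 2 to 14 mm (x of lapping_block in the frame of red_end between -0.015 and 0.015 m and y of lapping_block in the frame of red_end between -0.015 and 0.015 m and z of lapping_block in the frame of red_end between -0.005 and 0.005 m and angle between lapping_block's own z axis and vertical below 0.175 rad and angle between the y axis of lapping_block and the x axis of red_end, either way round below 0.26 rad and value of joint press_bed between 0.002 and 0.014 m), for 0.1 s.
2. the block is pressed on the plate a quarter of the way along: flat, square across within 15 degrees, on the centre line within 15 mm, the bed sunk by 2 to 14 mm (x of lapping_block in the frame of red_end between 0.018 and 0.042 m and y of lapping_block in the frame of red_end between -0.015 and 0.015 m and z of lapping_block in the frame of red_end between -0.005 and 0.005 m and angle between lapping_block's own z axis and vertical below 0.175 rad and angle between the y axis of lapping_block and the x axis of red_end, either way round below 0.26 rad and value of joint press_bed between 0.002 and 0.014 m), for 0.1 s.
3. the block is pressed on the plate half-way along: flat, square across within 15 degrees, on the centre line within 15 mm, the bed sunk by 2 to 14 mm (x of lapping_block in the frame of red_end between 0.048 and 0.072 m and y of lapping_block in the frame of red_end between -0.015 and 0.015 m and z of lapping_block in the frame of red_end between -0.005 and 0.005 m and angle between lapping_block's own z axis and vertical below 0.175 rad and angle between the y axis of lapping_block and the x axis of red_end, either way round below 0.26 rad and value of joint press_bed between 0.002 and 0.014 m), for 0.1 s.
4. the block is pressed on the plate three quarters of the way along: flat, square across within 15 degrees, on the centre line within 15 mm, the bed sunk by 2 to 14 mm (x of lapping_block in the frame of red_end between 0.078 and 0.102 m and y of lapping_block in the frame of red_end between -0.015 and 0.015 m and z of lapping_block in the frame of red_end between -0.005 and 0.005 m and angle between lapping_block's own z axis and vertical below 0.175 rad and angle between the y axis of lapping_block and the x axis of red_end, either way round below 0.26 rad and value of joint press_bed between 0.002 and 0.014 m), for 0.1 s.
5. the block is pressed on the plate at the black end: flat, square across within 15 degrees, on the centre line within 15 mm, the bed sunk by 2 to 14 mm (x of lapping_block in the frame of red_end between 0.105 and 0.135 m and y of lapping_block in the frame of red_end between -0.015 and 0.015 m and z of lapping_block in the frame of red_end between -0.005 and 0.005 m and angle between lapping_block's own z axis and vertical below 0.175 rad and angle between the y axis of lapping_block and the x axis of red_end, either way round below 0.26 rad and value of joint press_bed between 0.002 and 0.014 m), for 0.1 s.
At the end, for the whole second after the job is handed in: The block stands at rest, flat on the plate, within 20 mm of the black_end point and square across the plate within 15 degrees, released, and the bed has risen to within 2 mm of its top (horizontal distance between lapping_block and black_end below 0.02 m and z of lapping_block in the frame of red_end between -0.004 and 0.004 m and angle between lapping_block's own z axis and vertical below 0.175 rad and angle between the y axis of lapping_block and the x axis of red_end, either way round below 0.26 rad and value of joint press_bed below 0.002 m and linear speed of lapping_block below 0.02 m/s); the robot touches nothing.
It fails at once if the bed is bottomed (sunk by more than 15 mm) (value of joint press_bed above 0.015 m).
It fails at once if pressure is let up in mid-stroke: the block over the middle stretch of the plate (35 to 85 mm from red_end), within 12 mm of it, with the bed not sunk (x of lapping_block in the frame of red_end between 0.035 and 0.085 m and y of lapping_block in the frame of red_end between -0.04 and 0.04 m and z of lapping_block in the frame of red_end between -0.01 and 0.012 m and value of joint press_bed below 0.0008 m).
It also fails if it takes over 48 s, if anything falls off the work surface, if the arm or the gripper's body presses on something with over 40 N, if the wrist force passes 120 N, or if a joint passes its speed limit or range.

## Robot

A 7-joint arm with a two-finger parallel gripper is mounted at the origin on the work surface. World frame = base frame: x ahead of the robot, y to its left, z up, the work surface at z = 0. Lengths are in m, angles in rad, forces in N, time in s.
With the tool pointing down it reaches from about 0.4 to 0.85 m from the base axis. Payload 10.4 kg.
Tool frame: the origin (TCP) lies where the fingers leave the gripper's body, on its centre line; the fingertips stand 73 mm ahead of it and the grasp point (between the pads) lies 54 mm ahead of it; z points along the fingers, y is the line along which they close (so a half turn about z gives the same grasp; the last joint's range is limited). The gripper opens to 85 mm and grips with 20 to 120 N. Pads are 22 mm wide; open, the fingers measure 114 mm over their backs; the gripper's body (76 mm by 85 mm) begins 54 mm behind the grasp point. The pads swing forward as they close: fully open they stand 13 mm farther back than shut.
Start: joints at [-1.129, 0.332, -0.065, 1.46, 0.022, 1.35, -0.088], TCP at [0.28, 0.559, 0.304] pointing down, gripper open.
Joint ranges: [-2.6, 2.6], [-0.5, 2.12], [-1.47, 1.34], [0.16, 2.42], [-1.27, 4.41], [0.06, 2.06], [-2.6, 2.6]. Speed limits (rad/s): [2.22, 2.22, 2.79, 2.79, 3.14, 3.14, 3.14].

## Interface

Orientations are given as a unit quaternion [x, y, z, w].
In Python, from workcell import manip, camera gives the robot as it stands. The module is installed in compiled form; this text tells all that it offers.
- The arm moves only by the shell command python3 -m creep 'ROWS' [OPENING] [FORCE]. ROWS is JSON, a list of rows, each a list of 2 entries, a list of its own where there are three numbers: the shift along the tool's x, y, z in mm, then the turn about the tool's z in rad. In form: [[[tx, ty, tz], twist], ...]. A call has 1 to 5 rows; each row is the pose to reach, as a shift and turn from the pose commanded when the call began, along the tool's axes at that moment; what a row does not reach only later rows make up. A row lasts 1/12 s, in which the tool goes at most 41.7 mm and 7.16 degrees, less where a joint would pass 70% of its speed; a pose out of reach is approached as far as the arm can. A call with a gripper value outside its range is refused whole. OPENING is the opening, from 0 (shut) to 1 (fully open), set as the call begins (- or left out, the last holds). The fingers move at their own pace and stop on an object; FORCE is the grip in N (left out, the last holds). Time passes only in rows, so rows that repeat a pose let the fingers close. It gives the time, the measured TCP pose, the force, the opening and the grip force at its end, in the units of the state.
- manip.get_obs(): the state, without advancing time (a new reading comes with each control period).
- camera(name): name is "scene" or "top" or "wrist"; returns a dict with "pixels" (400x640x3 uint8, red, green, blue), "z_map" (400x640 float32, m along the optical axis (not along the pixel's ray), 0 where there is no reading), "fx", "fy", "cx", "cy" (pixels), "distortion" ([k1, k2, p1, p2, k3] as OpenCV has them; the pictures are not rectified), "extrinsics" (4x4, takes a point from world to camera coordinates). Camera axes: x right, y down, z forward; pixel columns grow to the right and rows downward; lengths in m; the calibration is good to about 2 mm. A picture is of the moment at which its call begins.
- manip.hand_in(): hands the job in; it is judged then, once.
The state is a dict: "clock": time; "joint_pos": joint angles; "joint_velocities": joint speeds; "tau": joint torques, N m; "position": TCP position; "ee_rot": TCP orientation; "ft_force": force on the tool from outside, world axes, zero at the start; "torque": the same for the moment, N m; "grip_width": opening from 0.0 (shut) to 1.0 (fully open); "grasp_force": force on a finger pad.
Only numpy, scipy, OpenCV 4.12 (cv2) and the standard library are available. Lean on these libraries where they do the work, as an engineer would, in place of code of your own. Each camera call takes 0.05 s, during which the arm holds its last target. There are 200 camera calls.

## Working session

There is one attempt and no reset: what is moved stays moved. The work goes in short steps, Python scripts to look and compute and a shell command to move; the robot and the scene stay as the last step left them, time stands still between calls to the robot, and variables do not carry over. Pictures are saved under pics/ and viewed, at most 10 in all, crops included, and the job is handed in when it is done.

```bash
mkdir -p pics; python3 - <<'E'
from workcell import manip,camera
import cv2,numpy as np
o=manip.get_obs();print({k:np.round(v,3) for k,v in o.items()})
ims=[]
for n in("scene","top"):
    c=camera(n);np.savez(n+"0.npz",**c);ims.append(c["pixels"][...,::-1]);print(n,c["fx"],c["cx"],c["distortion"],np.round(c["extrinsics"],3).tolist())
    cv2.imwrite(f"pics/{n}0.png",ims[-1])
E
```

```text
{'clock': np.float64(0.0), 'joint_pos': array([-1.129,  0.333, -0.065,  1.461,  0.022,  1.35 , -0.089]), 'joint_velocities': array([-0.   ,  0.   , -0.   ,  0.002,  0.001,  0.   ,  0.   ]), 'tau': array([-1.0000e-03, -6.2543e+01,  4.8000e-02, -3.9161e+01,  1.6000e-02,
        1.0000e-02,  0.0000e+00]), 'position': array([0.28 , 0.558, 0.303]), 'ee_rot': array([ 0.23 ,  0.973, -0.001, -0.   ]), 'ft_force': array([-0.691, -0.875, -0.116]), 'torque': array([ 0.029,  0.011, -0.019]), 'grasp_force': np.float64(0.0), 'grip_width': np.float64(1.003)}
scene 502.1702753971431 319.8703596217262 [-0.12849362  0.          0.          0.          0.        ] [[0.373, 0.928, 0.019, -0.192], [0.595, -0.224, -0.772, -0.291], [-0.712, 0.299, -0.636, 1.362], [0.0, 0.0, 0.0, 1.0]]
top 484.5066659513061 314.13932403641513 [0.03490092 0.         0.         0.         0.        ] [[-0.014, -1.0, -0.002, -0.026], [-0.993, 0.014, -0.116, 0.567], [0.116, 0.001, -0.993, 1.079], [0.0, 0.0, 0.0, 1.0]]
```

View pics/top0.png

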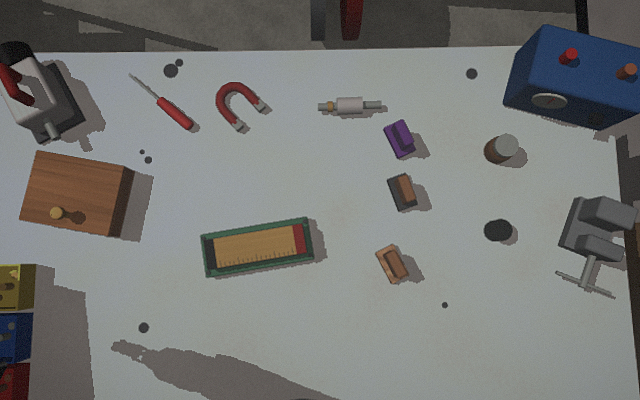

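View pics/scene0.png

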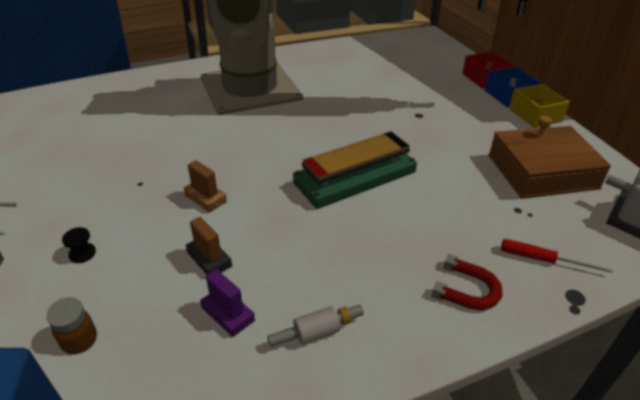

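The top view shows the stone block at about (402,192), the cork twin at (392,264), the purple one at (400,138), and the plate with black end at (210,250) and red end at (300,238). The scene view agrees. Next I measure both the block and the plate from depth.

```bash
cat > h.py <<'E'
import numpy as np,cv2
def world(c):
    z=c["z_map"];h,w=z.shape
    K=np.array([[float(c["fx"]),0,float(c["cx"])],[0,float(c["fy"]),float(c["cy"])],[0,0,1]])
    u,v=np.meshgrid(np.arange(w),np.arange(h))
    p=cv2.undistortPoints(np.stack([u,v],-1).reshape(-1,1,2).astype(np.float64),K,np.array(c["distortion"],float)).reshape(h,w,2)
    P=np.dstack([p*z[...,None],z]);E=np.array(c["extrinsics"])
    return (P-E[:3,3])@E[:3,:3]
def rect(p):
    (cx,cy),(a,b),t=cv2.minAreaRect((p[:,:2]*1000).astype(np.float32))
    if a<b:a,b,t=b,a,t+90
    return np.round([cx,cy,a,b,(t+90)%180-90],1)   # long-axis angle in world, deg
E
python3 - <<'E'
from h import *
from scipy.spatial.transform import Rotation as R
from workcell import manip
for n in("top","scene"):
    c=dict(np.load(n+"0.npz"));W=world(c);hsv=cv2.cvtColor(c["pixels"],cv2.COLOR_RGB2HSV)
    X,Y,Z=W[...,0],W[...,1],W[...,2];ok=c["z_map"]>0
    if n=="top":
        r0=W[238,300];k0=W[250,210];b0=W[192,402];print(r0,k0,b0)
        mid=(r0+k0)/2
    d=np.hypot(X-mid[0],Y-mid[1])
    m=ok&(d<.15)&(Z>.055)&(Z<.08);print(n,"plate",rect(W[m]),np.median(Z[m]))
    red=m&(hsv[...,1]>140)&((hsv[...,0]<8)|(hsv[...,0]>172));print(" red",W[red].mean(0).round(3),red.sum())
    d=np.hypot(X-b0[0],Y-b0[1])
    for lo,hi in((.068,.09),(.01,.035)):
        m=ok&(d<.055)&(Z>lo)&(Z<hi);print(" block",lo,rect(W[m]),np.median(Z[m]),m.sum())
print(R.from_quat(manip.get_obs()["ee_rot"]).as_matrix().round(3))
E
```

```text
[ 0.48490789 -0.00169052  0.06490524] [0.46142575 0.19616968 0.06703491] [ 0.58378169 -0.22981107  0.06820595]
top plate [468.7  99.  226.3  69.9 -81.2] 0.0654847081882937
 red [0.483 0.001 0.066] 181
 block 0.068 [ 592.8 -239.3   59.3   24.7   18.4] 0.0772787039148495 301
 block 0.01 [ 593.  -239.3   79.8   47.3   19.1] 0.021783159964950866 335
scene plate [469.1  97.2 225.6  72.  -81. ] 0.06785419240877472
 red [ 0.486 -0.001  0.069] 179
 block 0.068 [ 592.7 -240.2   62.2   24.6   19.8] 0.07885200544353205 464
 block 0.01 [ 592.9 -239.4   82.1   47.1   18.2] 0.023038332462280937 665
[[-0.894  0.448 -0.001]
 [ 0.448  0.894 -0.001]
 [-0.    -0.001 -1.   ]]
```

```bash
cat > go.py <<'E'
# go.py x y z yaw_of_tool_y_deg ncalls [fromx y z yaw] : equal world steps, printed in each call's tool axes (mm, rad)
import sys,numpy as np
from scipy.spatial.transform import Rotation as R
from workcell import manip
a=list(map(float,sys.argv[1:]));t=np.array(a[:3])*1000;n=int(a[4])
o=manip.get_obs();M=R.from_quat(o["ee_rot"]).as_matrix()
p=np.array(o["position"])*1000;yaw=np.degrees(np.arctan2(M[1,1],M[0,1]))
if len(a)>5:p=np.array(a[5:8])*1000;yaw=a[8]
dy=(a[3]-yaw+180)%360-180
print("now",p.round(1),round(yaw,2),"f",np.round(o["ft_force"],1),"q7",np.round(o["joint_pos"][-1],2),"w",round(float(o["grip_width"]),2),"t",round(float(o["clock"]),2))
for i in range(n):
    th=np.radians(yaw+dy*i/n);Y=np.array([np.cos(th),np.sin(th),0]);Z=np.array([0,0,-1]);X=np.cross(Y,Z)
    d=(t-p)/n;print([round(float(d@k),1) for k in(X,Y,Z)],round(-np.radians(dy/n),3))
E
python3 go.py .593 -.2395 .25 -71.2 5
```

```text
now [280.  558.5 303.2] 63.37 f [-0.4  0.5  0. ] q7 -0.09 w 1.0 t 0.1
[-127.5, -114.6, 10.6] 0.47
[-165.6, -44.5, 10.6] 0.47
[-167.8, 35.3, 10.6] 0.47
[-133.6, 107.4, 10.6] 0.47
[-70.5, 156.2, 10.6] 0.47
```

```bash
python3 -m creep '[[[-25,-23,2],0.09],[[-51,-46,4],0.19],[[-76,-69,6],0.28],[[-102,-92,8],0.38],[[-127,-115,11],0.47]]' 1 | tail -3
python3 -m creep '[[[-33,-9,2],0.09],[[-66,-18,4],0.19],[[-99,-27,6],0.28],[[-132,-36,8],0.38],[[-166,-44,11],0.47]]' | tail -3
python3 -m creep '[[[-34,7,2],0.09],[[-67,14,4],0.19],[[-101,21,6],0.28],[[-134,28,8],0.38],[[-168,35,11],0.47]]' | tail -3
python3 go.py .593 -.2395 .25 -71.2 2
```

```text
ft_force: [0.6, 0.2, 0.9]
grip_width: 1.0
grasp_force: 0.0
ft_force: [1.1, 1.6, 1.1]
grip_width: 0.997
grasp_force: 0.0
ft_force: [0.7, 0.2, 0.4]
grip_width: 0.999
grasp_force: 0.0
now [467.8  77.8 270.9] -17.7 f [0.7 0.2 0.4] q7 -0.56 w 1.0 t 1.35
[-132.1, 107.9, 10.4] 0.467
[-69.4, 155.8, 10.4] 0.467
```

```bash
python3 -m creep '[[[-26,22,2],0.09],[[-53,43,4],0.19],[[-79,65,6],0.28],[[-106,86,8],0.37],[[-132,108,10],0.467]]' | tail -1
python3 -m creep '[[[-14,31,2],0.09],[[-28,62,4],0.19],[[-42,93,6],0.28],[[-69.4,155.8,10.4],0.467],[[-69.4,155.8,10.4],0.467]]' | tail -1
python3 -m creep '[[[0,0,0],0],[[0,0,0],0]]' | tail -1
python3 go.py .593 -.2395 .101 -71.2 1
python3 - <<'E'
from workcell import camera
import cv2,numpy as np
c=camera("wrist");np.savez("wrist0.npz",**c);cv2.imwrite("pics/wrist0.png",c["pixels"][...,::-1])
from h import *
W=world(c);X,Y,Z=[W[...,i] for i in range(3)];m=(c["z_map"]>0)&(np.hypot(X-.593,Y+.24)<.05)&(Z>.068)&(Z<.09)
print(rect(W[m]),m.sum())
E
```

```text
grasp_force: 0.0
grasp_force: 0.0
grasp_force: 0.0
now [ 594.  -238.9  249.5] -71.08 f [-1.  0.  0.] q7 -0.71 w 1.0 t 2.35
[-1.2, 0.2, 148.5] 0.002
[ 592.1 -240.9   59.2   23.8   18.3] 1828
```

View pics/wrist0.png

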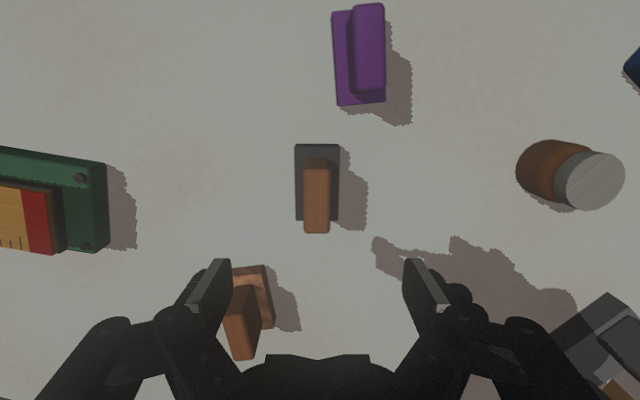

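The stone-footed block sits at about (317,185), aligned with the fingers; the purple one at (358,55) and the cork twin at (245,310) are clear. I'll descend and grip.

```bash
python3 -m creep '[[[-1,0.5,30],0],[[-1.5,0.5,65],0],[[-1.5,0.5,100],0],[[-1.5,0.5,130],0],[[-1.5,0.5,148.5],0]]' | tail -4
python3 -m creep '[[[0,0,0],0],[[0,0,0],0]]' | tail -4
python3 -m creep '[[[0,0,0],0],[[0,0,0],0],[[0,0,0],0],[[0,0,0],0],[[0,0,0],0]]' 0 70 | tail -4
python3 -m creep '[[[0,0,0],0],[[0,0,0],0],[[0,0,0],0],[[0,0,0],0]]' | tail -4
python3 go.py .478 .039 .101 -81.1 1
```

```text
ee_rot: [0.986, 0.167, -0.001, -0.001]
ft_force: [-0.3, 0.0, -0.1]
grip_width: 0.997
grasp_force: 0.0
ee_rot: [0.986, 0.167, -0.0, -0.001]
ft_force: [0.3, -0.7, 1.6]
grip_width: 0.997
grasp_force: 0.0
ee_rot: [0.986, 0.166, 0.001, 0.0]
ft_force: [-0.0, -1.0, 2.5]
grip_width: 0.305
grasp_force: 1.3
ee_rot: [0.986, 0.166, 0.0, -0.0]
ft_force: [-0.7, 0.2, 6.7]
grip_width: 0.274
grasp_force: 68.4
now [ 593.6 -238.3  102.7] -70.93 f [-0.7  0.2  6.7] q7 -0.64 w 0.27 t 3.73
[-18.7, -299.8, 1.7] 0.177
```

```bash
python3 -m creep '[[[0,0,-10],0],[[0,0,-30],0],[[0,0,-60],0],[[0,0,-90],0],[[0,0,-105],0]]' | tail -4
python3 -m creep '[[[0,0,0],0],[[0,0,0],0]]' | tail -4
python3 go.py .478 .039 .2077 -81.1 2
python3 - <<'E'
from workcell import camera
import cv2,numpy as np
c=camera("scene");cv2.imwrite("pics/s1.png",c["pixels"][...,::-1][100:350,:400].repeat(2,0).repeat(2,1))
E
```

```text
ee_rot: [0.986, 0.165, 0.001, 0.001]
ft_force: [0.3, -1.1, -2.6]
grip_width: 0.274
grasp_force: 69.3
ee_rot: [0.986, 0.166, 0.0, -0.0]
ft_force: [0.4, 0.3, -3.5]
grip_width: 0.273
grasp_force: 69.3
now [ 593.3 -238.1  207.3] -70.93 f [ 0.4  0.3 -3.5] q7 -0.69 w 0.27 t 4.32
[-9.2, -149.8, -0.2] 0.089
[-22.4, -148.4, -0.2] 0.089
```

View pics/s1.png

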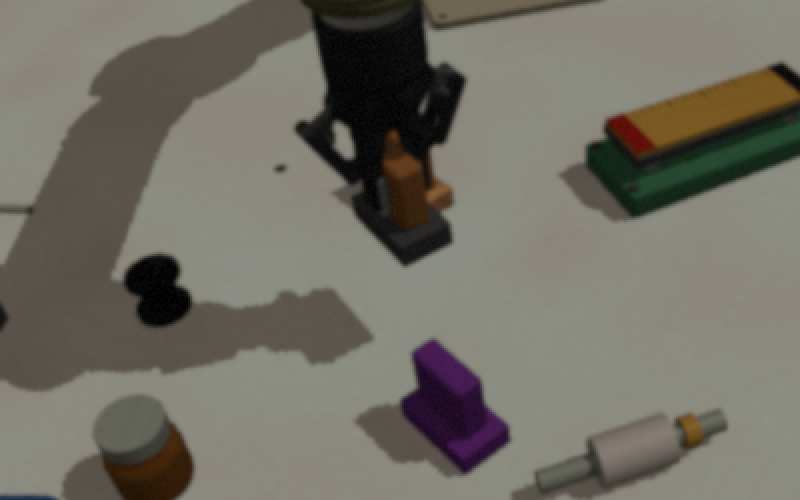

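The block is held upright at about (405,205) in the crop, weighing 3.5 N. I'll carry it over the red end.

```bash
python3 -m creep '[[[-1,-20,0],0.02],[[-3,-55,0],0.04],[[-5,-90,0],0.06],[[-7,-120,0],0.075],[[-9,-150,0],0.089]]' | tail -1
python3 -m creep '[[[-5,-35,0],0.02],[[-10,-70,0],0.04],[[-15,-105,0],0.06],[[-20,-135,0],0.075],[[-22.4,-148.4,0],0.089]]' | tail -1
python3 -m creep '[[[0,0,0],0],[[0,0,0],0],[[0,0,0],0]]' | tail -1
python3 go.py .478 .039 .172 -81.1 1
python3 - <<'E'
from workcell import camera
import cv2,numpy as np
from h import *
c=camera("top");np.savez("top1.npz",**c);cv2.imwrite("pics/t1.png",c["pixels"][150:320,150:400,::-1].repeat(3,0).repeat(3,1))
c=camera("wrist");np.savez("wrist1.npz",**c)
cv2.imwrite("pics/w1.png",c["pixels"][...,::-1])
E
```

```text
grasp_force: 69.8
grasp_force: 69.9
grasp_force: 69.9
now [478.   38.3 206.2] -81.16 f [ 0.5  0.2 -2.9] q7 -1.53 w 0.27 t 5.45
[0.1, -0.7, 34.2] -0.001
```

View pics/w1.png

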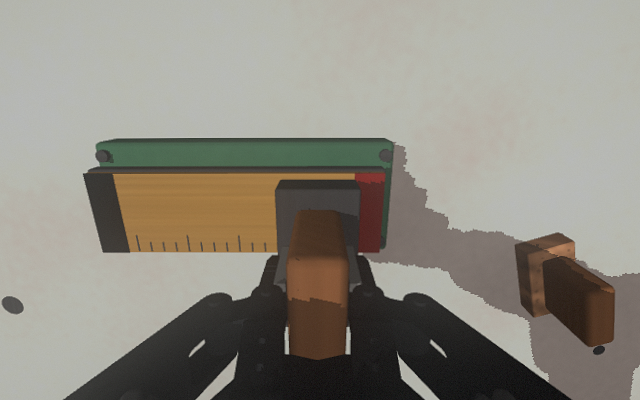

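View pics/t1.png

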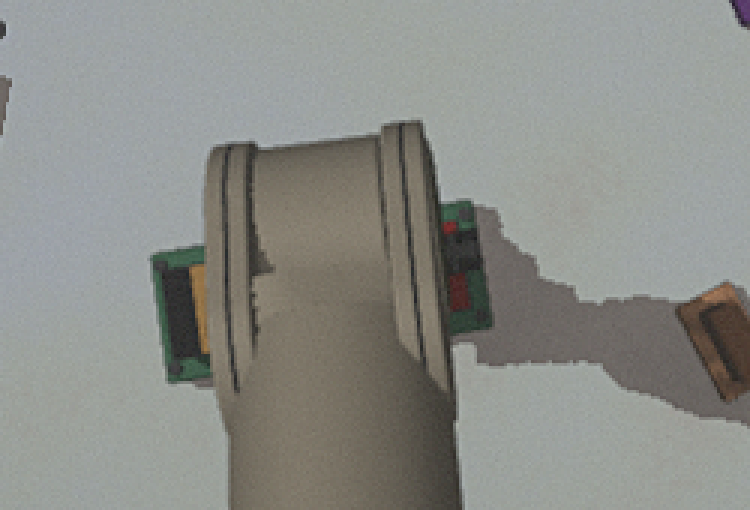

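In the wrist view the block (about (318,185)) is square to the plate and next to the red band (370,215). The top view is blocked by the arm. I'll descend now.

```bash
python3 -m creep '[[[0,0,8],0],[[0,-0.5,16],0],[[0,-0.5,24],0],[[0,-0.5,30],0],[[0,-0.5,32],0]]' | tail -3
python3 -m creep '[[[0,0,1],0],[[0,0,2],0],[[0,0,3],0],[[0,0,4],0],[[0,0,5],0]]' | grep -E "pos|ft"
python3 -m creep '[[[0,0,1],0],[[0,0,2],0],[[0,0,3],0],[[0,0,3],0],[[0,0,3],0]]' | grep -E "pos|ft"
python3 go.py .478 .039 .1607 -81.1 1
```

```text
ft_force: [-0.8, 0.0, -3.4]
grip_width: 0.273
grasp_force: 69.7
position: [0.4783, 0.0398, 0.1702]
ft_force: [0.3, -0.4, -2.9]
position: [0.4782, 0.0398, 0.1672]
ft_force: [-1.7, -0.2, 3.1]
now [478.2  39.8 167.2] -81.13 f [-1.7 -0.2  3.1] q7 -1.49 w 0.28 t 6.8
[-0.3, 0.8, 6.5] -0.001
```

```bash
python3 -m creep '[[[0,0.2,1],0],[[0,0.5,2],0],[[0,0.5,3],0],[[0,0.5,3],0],[[0,0.5,3],0]]' | grep -E "pos|ft"
python3 -m creep '[[[0,0,1],0],[[0,0,2],0],[[0,0,3],0],[[0,0,3],0],[[0,0,3],0]]' | grep -E "pos|ft"
python3 go.py .46 .157 .161 -81.1 6
```

```text
position: [0.4783, 0.0397, 0.1641]
ft_force: [-1.9, 2.4, 5.4]
position: [0.4783, 0.0396, 0.1612]
ft_force: [-4.4, 3.2, 6.1]
now [478.3  39.6 161.2] -81.12 f [-4.4  3.2  6.1] q7 -1.48 w 0.27 t 7.63
[0.0, -19.8, 0.0] -0.0
[0.0, -19.8, 0.0] -0.0
[0.0, -19.8, 0.0] -0.0
[0.0, -19.8, 0.0] -0.0
[0.0, -19.8, 0.0] -0.0
[0.0, -19.8, 0.0] -0.0
```

```bash
python3 -m creep '[[[0,-2,0],0],[[0,-5,0],0],[[0,-8,0],0],[[0,-11,0],0],[[0,-14,0],0]]' | grep -E "pos|ft|grip"
python3 -m creep '[[[0,-3,0],0],[[0,-6,0],0],[[0,-9,0],0],[[0,-12,0],0],[[0,-15,0],0]]' | grep -E "pos|ft|grip"
python3 go.py .46 .157 .161 -81.1 1
```

```text
position: [0.4771, 0.0515, 0.1615]
ft_force: [0.7, -5.3, 6.4]
grip_width: 0.275
position: [0.4748, 0.0664, 0.1616]
ft_force: [1.1, -5.4, 6.3]
grip_width: 0.272
now [474.8  66.4 161.6] -81.21 f [ 1.1 -5.4  6.3] q7 -1.55 w 0.27 t 8.47
[-0.8, -91.8, 0.6] -0.002
```

```bash
python3 -m creep '[[[0,-3,0],0],[[0,-6,0],0],[[0,-9,0],0],[[0,-12,0.3],0],[[-0.3,-15,0.3],0]]' | grep -E "pos|ft"
python3 -m creep '[[[0,-3,0],0],[[0,-6,0],0],[[0,-9,0],0],[[0,-12,0],0],[[0,-15,0],0]]' | grep -E "pos|ft"
python3 -m creep '[[[0,-3,0],0],[[0,-6,0],0],[[0,-9,0],0],[[0,-12,0],0],[[0,-15,0],0]]' | grep -E "pos|ft"
python3 go.py .46 .157 .161 -81.1 1
```

```text
position: [0.4723, 0.0812, 0.1613]
ft_force: [0.6, -5.3, 5.4]
position: [0.4699, 0.096, 0.1612]
ft_force: [0.1, -6.0, 7.8]
position: [0.4676, 0.1108, 0.1612]
ft_force: [0.8, -6.4, 6.4]
now [467.6 110.8 161.2] -81.22 f [ 0.8 -6.4  6.4] q7 -1.65 w 0.27 t 9.72
[-0.4, -46.8, 0.2] -0.002
```

```bash
python3 -m creep '[[[0,-3,0],0],[[0,-6,0],0],[[0,-9,0],0],[[0,-12,0],0],[[0,-15,0],0]]' | grep -E "pos|ft"
python3 -m creep '[[[0,-3,0],0],[[0,-6,0],0],[[0,-9,0],0],[[0,-12,0],0],[[0,-15,0],0]]' | grep -E "pos|ft"
python3 -m creep '[[[0,-3,0],0],[[0,-6,0],0],[[0,-9,0],0],[[0,-12,0],0],[[0,-15,0],0]]' | grep -E "pos|ft"
python3 -m creep '[[[0,0,0],0],[[0,0,0],0],[[0,0,0],0]]' | grep -E "pos|ft"
python3 go.py .46 .157 .1687 -81.1 1
python3 - <<'E'
from workcell import camera
import cv2
c=camera("wrist");cv2.imwrite("pics/w2.png",c["pixels"][...,::-1])
E
```

```text
position: [0.4653, 0.1257, 0.1612]
ft_force: [0.6, -5.0, 6.5]
position: [0.463, 0.1405, 0.1612]
ft_force: [1.5, -5.6, 7.2]
position: [0.4607, 0.1553, 0.1612]
ft_force: [1.4, -6.4, 6.9]
position: [0.4606, 0.1559, 0.1612]
ft_force: [0.6, -3.2, 7.0]
now [460.6 155.9 161.2] -81.19 f [ 0.6 -3.2  7. ] q7 -1.74 w 0.27 t 11.22
[-0.4, -1.2, -7.5] -0.002
```

View pics/w2.png

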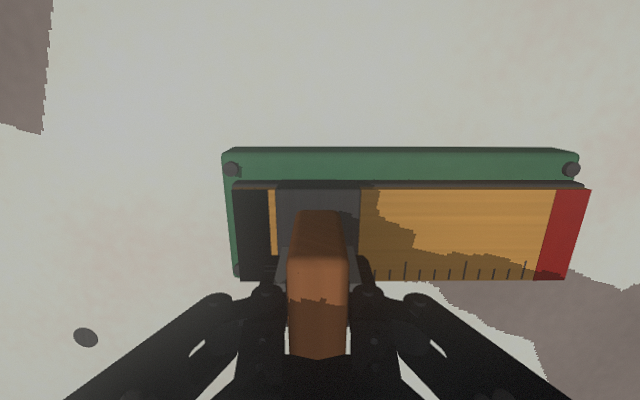

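The block (about (318,215)) is beside the black band with a thin brass strip between them at x≈272. I'll ease off slowly.

```bash
python3 -m creep '[[[0,0,-1],0],[[0,0,-2],0],[[0,0,-3],0],[[0,0,-4],0],[[0,0,-5],0]]' | grep -E "pos|ft"
python3 -m creep '[[[0,0,-1],0],[[0,0,-2],0],[[0,0,-2],0],[[0,0,-2],0],[[0,0,-2],0]]' | grep -E "pos|ft"
```

```text
position: [0.4603, 0.1563, 0.166]
ft_force: [1.8, -2.2, 3.9]
position: [0.4596, 0.1569, 0.1677]
ft_force: [2.9, -2.1, 1.5]
```

```bash
python3 -m creep '[[[0,0,-0.4],0],[[0,0,-0.8],0],[[0,0,-0.8],0],[[0,0,-0.8],0]]' | grep -E "pos|ft"
python3 -m creep '[[[0,0,0],0],[[0,0,0],0],[[0,0,0],0],[[0,0,0],0],[[0,0,0],0]]' 0.45 20 | grep -E "pos|ft|gr"
python3 -m creep '[[[0,0,0],0],[[0,0,0],0],[[0,0,0],0],[[0,0,0],0],[[0,0,0],0]]' 0.8 | grep -E "pos|ft|gr"
```

```text
position: [0.4595, 0.1569, 0.1685]
ft_force: [2.9, -2.0, 1.4]
position: [0.4593, 0.1569, 0.1684]
ft_force: [-0.6, 0.0, -0.1]
grip_width: 0.449
grasp_force: 0.0
position: [0.4596, 0.1568, 0.1685]
ft_force: [-0.5, 0.5, 0.3]
grip_width: 0.8
grasp_force: 0.0
```

```bash
python3 -m creep '[[[0,0,-10],0],[[0,0,-30],0],[[0,0,-60],0],[[0,0,-95],0],[[0,0,-130],0]]' | grep -E "ft"
python3 -m creep '[[[0,0,0],0],[[0,0,0],0],[[0,0,0],0]]' | grep -E "pos|ft"
python3 - <<'E'
from workcell import camera
import cv2
from h import *
for n in("wrist","scene"):
    c=camera(n);W=world(c);X,Y,Z=[W[...,i] for i in range(3)];d=np.hypot(X-.46,Y-.157);ok=c["z_map"]>0
    for lo,hi in((.135,.16),(.08,.1)):
        m=ok&(d<.06)&(Z>lo)&(Z<hi);print(n,m.sum(),rect(W[m]) if m.sum() else 0,np.median(Z[m]))
    m=ok&(np.hypot(X-.478,Y-.039)<.03)&(Z<.09);print("plate z",np.median(Z[m]))
cv2.imwrite("pics/s3.png",c["pixels"][...,::-1])
E
```

```text
ft_force: [0.9, -0.2, 0.0]
position: [0.4594, 0.1567, 0.2987]
ft_force: [0.6, -0.3, -0.2]
wrist 2055 [457.7 155.3  59.1  24.1   8.7] 0.14414370200865495
wrist 1800 [457.3 155.1  79.6  46.    8.7] 0.08847717543783276
plate z 0.06657798122587213
scene 277 [459.4 155.6  60.1  25.3   9.3] 0.1440360927807228
scene 457 [458.1 154.9  83.2  48.   10.3] 0.08988335106549192
plate z 0.06786559650989504
```

View pics/s3.png

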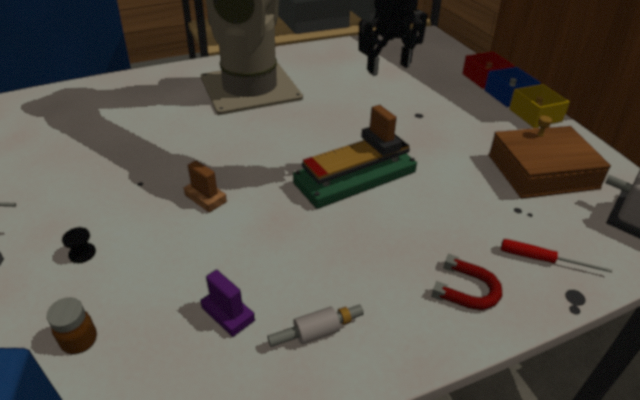

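The block stands flat and square at the black end (about (384,130)), measured within 3 mm of the target. The bed is up and the gripper is clear.

```bash
python3 -c "
from workcell import manip;print(manip.hand_in())"
```

```text
the job is handed in; nothing more can be done
None
```

The job is handed in, with no verdict returned: the stone lapping block was pressed down about half the bed's travel at the red end and swept at that depth to the black end, where it now stands flat, square and released, about 3 mm from the target with the bed risen.

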